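Point out the ring, the pliers and the loupe for a setting job

TASK

Show the apprentice what the next job needs, in order of use: first point at the ring that lies on the steel block, then at the jaws of the red-handled pliers, then at the lens of the loupe. For each, bring the fingertips from above to about two or three centimetres over it and stay there for two seconds; before going to the next, and after the last, lift the fingertips at least 15 cm above the worktop, and finish there. Touch and move nothing, and do not go low over the ring on the bare wood or the blue-handled pliers.

Things in the scene. Friction and masses are not known exactly. Their poses are not given: they have to be found in the camera images.
- set_ring_centre (a point): Middle of the pale finger ring (about 20 x 25 mm, with a small claw setting at one side) that lies flat on the steel block: the point half-way up its 4 mm high band (the claw stands to 7 mm). First thing to point at. The ring lies up to 12 mm off the block's middle. Loose.
- block_top (a point): Middle of the top face of the grey square steel block, 60 x 60 x 18 mm, which lies flat on the worktop (top 18 mm up). Loose; carries the ring.
- red_jaws (a point): Middle of the bare steel jaws of the red-handled pliers, 8 mm above the worktop (the jaws' top). The pliers lie flat, 46 x 126 x 10 mm; the jaws are about 15 mm wide and 34 mm long, at the end away from the red grips. Own -y axis points along the jaws, away from the grips; the pliers' middle is 46 mm back along +y. Second thing to point at. Loose.
- lens (a point): Middle of the round lens in its black ring (ring about 28 mm across) of a folding loupe that lies flat, 28 x 69 x 14 mm; the point is 11 mm above the worktop (top of the lens ring). The bright metal case, 37 mm long and 13 mm high, lies beside it along the own +y axis, its middle 36 mm from this point. Third thing to point at. Loose.
- bench_ring_centre (a point): Middle of the other pale finger ring (22 x 26 mm, band 4 mm high, claw to 7 mm), which lies on the bare wooden worktop, half-way up its band. Not to be pointed at. Loose.
- blue_jaws (a point): Middle of the steel jaws of the blue-handled pliers, 8 mm above the worktop; the same size and axes as the red-handled pair. Not to be pointed at. Loose.
- tin_lid (a point): Middle of the top of a bright round screw-lid tin, 49 mm across, 20 mm high. Bystander, loose.
- disc_top (a point): Middle of the top of a pale turned wooden disc, 96 mm across, 18 mm high. Bystander, loose. All other things on the worktop are fixed and stand along the back and sides, at least 2 cm clear of these; the tallest within 12 cm of them is 82 mm high.
There are look-alikes about, which are no part of the job. What is shaped like the part that bears red_jaws but orange is not meant.

How it is judged:
By the outcome, as a careful person would: the job done as asked, in the order asked, and still so for the second after the job is handed in, with the robot touching nothing.
It also fails if it takes over 61 s, if anything falls off the work surface, if the arm or the gripper's body presses on something with over 40 N, if the wrist force passes 120 N, or if a joint passes its speed limit or range.

ROBOT

A 7-joint arm with a two-finger parallel gripper is mounted at the origin on a cart in front of the work surface, level with it; the furniture and walls round the work are solid. World frame = base frame: x ahead of the robot, y to its left, z up, the work surface at z = 0. Lengths are in m, angles in rad, forces in N, time in s.
With the tool pointing down it reaches from about 0.35 to 0.9 m from the base axis. Payload 8.1 kg.
Tool frame: the origin (TCP) lies midway between the tips of the shut fingers; the grasp point (between the pads) lies 19 mm behind it; z points along the fingers, y is the line along which they close (so a half turn about z gives the same grasp; the last joint's range is limited). The gripper opens to 92 mm and grips with 3 to 60 N. Pads are 19 mm wide; open, the fingers measure 130 mm over their backs; the gripper's body (75 mm by 190 mm) begins 47 mm behind the grasp point.
Start: joints at [1.212, 0.434, 0.025, 1.573, -0.012, 1.134, -0.075], TCP at [0.158, -0.605, 0.227] pointing down, gripper open.
Joint ranges: [-2.62, 2.62], [-0.44, 2.09], [-1.27, 1.32], [0.08, 2.57], [-1.32, 4.46], [0.12, 2], [-2.74, 2.74]. Speed limits (rad/s): [2.22, 2.22, 3.01, 3.01, 3.14, 3.14, 3.14].

INTERFACE

Orientations are given as a 3x3 rotation matrix whose columns are the frame's x, y, z axes.
In Python, from rig import monitor, imaging, env gives the robot as it stands.
- The arm moves only by the shell command python3 -m jog 'ROWS'. ROWS is a JSON object of lists of equal length, an entry for each row: "xyz": the shift along the world's x, y, z in mm, a list of three; "dr": the turn, a rotation vector about the world's x, y, z in rad, a list of three; "gripper": the finger opening in mm, from 0 to 91.8. In form: {"xyz": [[x, y, z], ...], "dr": [[ax, ay, az], ...], "gripper": [gripper, ...]}. A call has 1 to 10 rows; each row is the pose to reach, as a shift and turn from the pose commanded when the call began; what a row does not reach only later rows make up. A row lasts 1/10 s, in which the tool goes at most 50 mm and 8.59 degrees, less where a joint would pass 70% of its speed; a pose out of reach is approached as far as the arm can. A call with a gripper value outside its range is refused whole. The fingers move at their own pace and stop on an object; the grip force is fixed at half the most. Time passes only in rows, so rows that repeat a pose let the fingers close. It gives the time, the measured TCP pose, the force, the opening and the grip force at its end, in the units of the state.
- monitor.get_state(): the state, without advancing time (a new reading comes with each control period).
- imaging.get_image(name): name is "scene" or "top"; returns a dict with "img" (400x640x3 uint8, red, green, blue), "fx", "fy", "cx", "cy" (pixels), "rvec" (rotation vector, rad) and "tvec" (3), from world to camera coordinates, as OpenCV has them. Camera axes: x right, y down, z forward; pixel columns grow to the right and rows downward; lengths in m; the calibration is good to about 2 mm. A picture is of the moment at which its call begins. There is no depth.
- env.sign_off(): hands the job in; it is judged then, once.
The state is a dict: "clock": time; "joints": joint angles; "joint_velocities": joint speeds; "effort": joint torques, N m; "ee_pos": TCP position; "orientation": TCP orientation; "force": force on the tool from outside, world axes, zero at the start; "ft_torque": the same for the moment, N m; "grip_width": opening from 0.0 (shut) to 1.0 (fully open); "finger_force": force on a finger pad.
Only numpy, scipy, OpenCV 4.12 (cv2) and the standard library are available. Lean on these libraries where they do the work, as an engineer would, in place of code of your own. Each camera call takes 0.05 s, during which the arm holds its last target. There are 200 camera calls.

## Working session

There is one attempt and no reset: what is moved stays moved. The work goes in short steps, Python scripts to look and compute and a shell command to move; the robot and the scene stay as the last step left them, time stands still between calls to the robot, and variables do not carry over. Pictures are saved under pics/ and viewed, at most 10 in all, crops included, and the job is handed in when it is done.

```bash
mkdir -p pics
cat > h.py <<'E'
import cv2,numpy as np
from rig import monitor,imaging,env
def ray(d,u,v,z):
    R=cv2.Rodrigues(np.array(d["rvec"],float))[0];t=np.array(d["tvec"],float).ravel()
    c=-R.T@t; r=R.T@np.array([(u-d["cx"])/d["fx"],(v-d["cy"])/d["fy"],1])
    return c+r*(z-c[2])/r[2]
E
python3 - <<'E'
from h import *
import pickle
for n in("scene","top"):
    d=imaging.get_image(n);pickle.dump(d,open(n+".pkl","wb"));cv2.imwrite(f"pics/{n}1.png",d["img"][:,:,::-1])
    print(n,d["fx"],d["cx"],d["cy"],d["rvec"],d["tvec"])
print(monitor.get_state())
E
```

```text
scene 393.8595248931235 312.8441125072886 201.46093982604575 [ 2.13563929 -0.52268713  0.25695449] [-0.52056223  0.18112065  0.78018638]
top 465.88529717348104 317.66725076523045 205.88919836709246 [ 2.1469204  -2.05831198  0.22516893] [-0.03891878  0.52746548  1.04098922]
{'clock': 0.1, 'joints': array([ 1.21238089,  0.43514783,  0.02494609,  1.57397982, -0.01158995,
        1.13398483, -0.07512737]), 'joint_velocities': array([ 1.52261469e-03, -1.41928006e-03,  1.60406928e-03, -2.82122156e-03,
       -6.14441972e-04, -6.67937474e-04,  1.78641767e-05]), 'effort': array([ 3.43699110e-03, -6.69124246e+01,  9.88054052e-01, -3.15146220e+01,
       -6.06062589e-02,  3.73639364e-02, -3.47075968e-07]), 'ee_pos': array([ 0.15799738, -0.60424423,  0.22603669]), 'orientation': array([[ 9.67474281e-01,  2.52968968e-01, -4.65674110e-04],
       [ 2.52969367e-01, -9.67473424e-01,  1.29388049e-03],
       [-1.23215714e-04, -1.36959738e-03, -9.99999055e-01]]), 'force': array([-0.13992195,  0.4988355 ,  0.29070478]), 'ft_torque': array([-0.0593886 ,  0.00842033, -0.01104054]), 'finger_force': 0.0, 'grip_width': 0.9990061555248315}
```

View pics/top1.png

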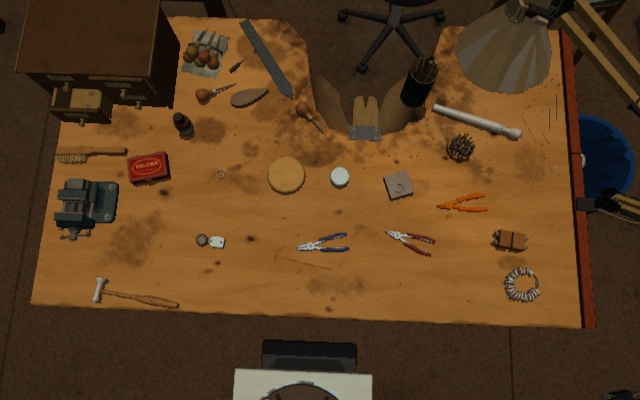

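View pics/scene1.png

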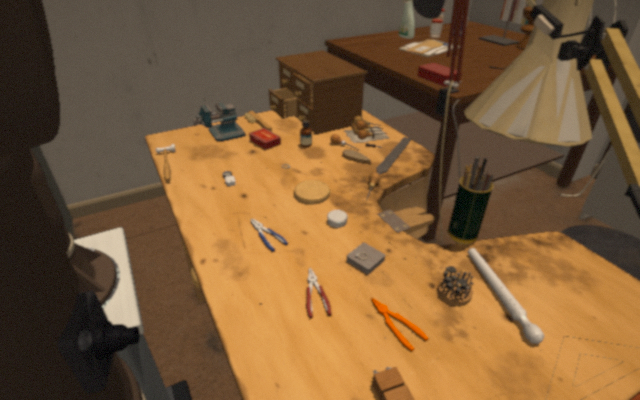

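The top view shows these:
- Ring on the block at about (399,187), and the other ring on bare wood at (221,174).
- Pliers: red at (410,242), blue at (322,243), and an orange look-alike at (462,203).
- Loupe at (210,241), with its lens on the left.

The ring on the grey block and the dark-red-handled pliers fit the description. I'll confirm with one enlarged crop.

Run:
```python
from h import *
import pickle
d=pickle.load(open("top.pkl","rb"));im=d["img"][:,:,::-1]
def c(u,v,w,h,s):return cv2.resize(im[v:v+h,u:u+w],None,fx=s,fy=s,interpolation=cv2.INTER_CUBIC)
a=np.hstack([c(375,165,50,40,8),c(190,222,50,40,8)])
b=c(380,225,64,32,8)
b=np.hstack([b,np.zeros((256,288,3),np.uint8)])
cv2.imwrite("pics/crop.png",np.vstack([a,b]))
```

```text
(no output)
```

View pics/crop.png

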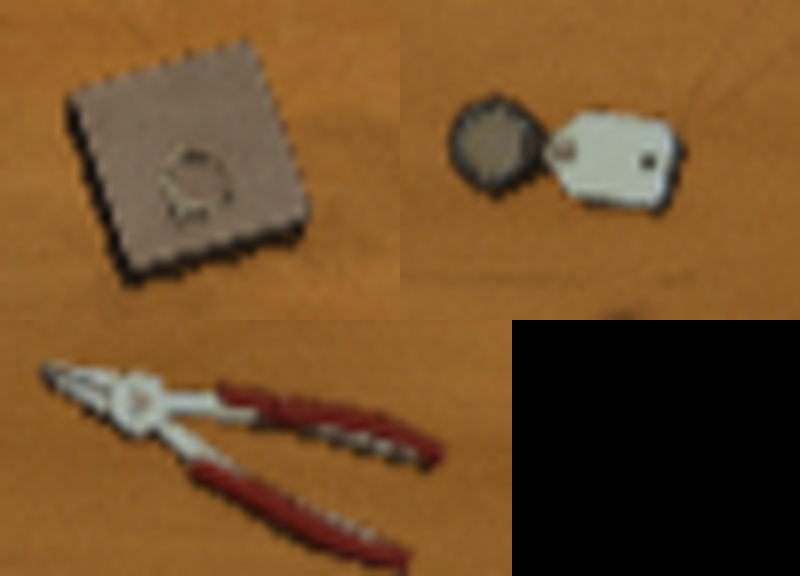

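The crop confirms all three: the ring lies on the steel block with its centre at (399.9,187.7), the dark red handles' jaws are centred near (391.5,233.3), and the lens is at (201.6,239.8).

Run:
```python
from h import *
import pickle
d=pickle.load(open("top.pkl","rb"));s=pickle.load(open("scene.pkl","rb"))
for n,u,v,z in[("ring",399.4,187.3,.020),("rtip",384.9,231,.008),("red",391.2,233,.008),("redback",432,248,.008),("lens",201.3,239.5,.011),("bench",221,174,.002),("blue",305,246,.008),("tin",340,176,.02),("disc",286,174,.018)]:
    p=ray(d,u,v,z)
    q=cv2.projectPoints(p[None],np.array(s["rvec"]),np.array(s["tvec"]),np.array([[s["fx"],0,s["cx"]],[0,s["fy"],s["cy"]],[0,0,1.]]),None)[0].ravel()
    print(n,p.round(4),"scene px",q.round(1), "shift mm",((p-monitor.get_state()["ee_pos"])*1000).round())
```

```text
ring [ 0.5924 -0.2155  0.02  ] scene px [362.5 255.5] shift mm [ 434.  389. -206.]
rtip [ 0.484  -0.1826  0.008 ] scene px [309.6 266.9] shift mm [ 326.  422. -218.]
red [ 0.4797 -0.198   0.008 ] scene px [311.1 272.4] shift mm [ 322.  406. -218.]
redback [ 0.4471 -0.2969  0.008 ] scene px [319.8 312.9] shift mm [ 289.  307. -218.]
lens [0.4439 0.2621 0.011 ] scene px [227.  172.8] shift mm [ 286.  866. -215.]
bench [0.6132 0.2309 0.002 ] scene px [285.7 166.3] shift mm [ 455.  835. -224.]
blue [0.439  0.0103 0.008 ] scene px [256.6 222.4] shift mm [ 281.  615. -218.]
tin [ 0.6152 -0.0683  0.02  ] scene px [336.8 215.1] shift mm [ 457.  536. -206.]
disc [0.6153 0.0658 0.018 ] scene px [311.5 188.6] shift mm [ 457.  670. -208.]
```

```bash
python3 -m jog '{"xyz":[[10,10,0],[30,25,0],[55,50,0],[80,75,0],[110,100,0],[140,125,0],[165,150,0],[190,175,0],[205,190,0],[210,195,0]],"dr":[[0,0,0],[0,0,0],[0,0,0],[0,0,0],[0,0,0],[0,0,0],[0,0,0],[0,0,0],[0,0,0],[0,0,0]],"gripper":[0,0,0,0,0,0,0,0,0,0]}'
python3 -m jog '{"xyz":[[10,10,0],[35,30,0],[60,55,0],[90,80,0],[120,105,0],[150,135,0],[180,160,0],[210,180,0],[222,192,0],[224,194,0]],"dr":[[0,0,0],[0,0,0],[0,0,0],[0,0,0],[0,0,0],[0,0,0],[0,0,0],[0,0,0],[0,0,0],[0,0,0]],"gripper":[0,0,0,0,0,0,0,0,0,0]}'
python3 - <<'E'
from h import *
print(monitor.get_state()["joints"])
a=[]
for n in("top","scene"):
    d=imaging.get_image(n);a.append(d["img"][:,:,::-1])
t,s=a
r=lambda i,w,h:cv2.resize(i,(w,h),interpolation=cv2.INTER_CUBIC)
cv2.imwrite("pics/a2.png",np.hstack([r(t[130:290,300:460],400,400),r(s[150:310,270:430],400,400)]))
E
```

```text
clock: 1.1
ee_pos: [0.3706, -0.4064, 0.2267]
orientation: [[0.966, 0.258, 0.001], [0.258, -0.966, 0.001], [0.001, -0.001, -1.0]]
force: [-0.1, -1.4, 0.6]
grip_width: 0.18
finger_force: 0.0
clock: 2.1
ee_pos: [0.5931, -0.2139, 0.2262]
orientation: [[0.967, 0.255, -0.0], [0.255, -0.967, 0.001], [-0.0, -0.001, -1.0]]
force: [-0.2, -0.1, 0.3]
grip_width: 0.003
finger_force: 0.0
[ 0.36934001  0.45310032 -0.15862673  1.54700492  0.07501521  1.14802779
 -1.11716084]
```

View pics/a2.png

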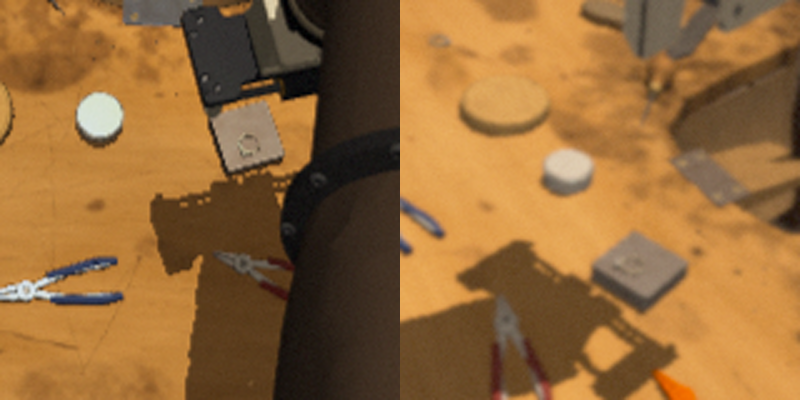

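The ring in the scene view at (361,256) matches the prediction of (362.5,255.5). The fingers are shut and high over the block. Descending now.

```bash
python3 -m jog '{"xyz":[[0,-1,-10],[0,-1,-30],[0,-1,-55],[0,-1,-80],[0,-1,-105],[0,-1,-130],[0,-1,-150],[0,-1,-165],[0,-1,-175],[0,-1,-180]],"dr":[[0,0,0],[0,0,0],[0,0,0],[0,0,0],[0,0,0],[0,0,0],[0,0,0],[0,0,0],[0,0,0],[0,0,0]],"gripper":[0,0,0,0,0,0,0,0,0,0]}'
python3 - <<'E'
from h import *
d=imaging.get_image("scene");s=d["img"][:,:,::-1]
cv2.imwrite("pics/a3.png",cv2.resize(s[180:300,290:450],(800,600),interpolation=cv2.INTER_CUBIC))
p=monitor.get_state()["ee_pos"];print(p)
print(cv2.projectPoints(p[None],np.array(d["rvec"]),np.array(d["tvec"]),np.array([[d["fx"],0,d["cx"]],[0,d["fy"],d["cy"]],[0,0,1.]]),None)[0])
E
```

```text
clock: 3.2
ee_pos: [0.5914, -0.2174, 0.046]
orientation: [[0.968, 0.252, -0.001], [0.252, -0.968, -0.0], [-0.001, -0.0, -1.0]]
force: [-0.2, 0.1, -0.4]
grip_width: 0.004
finger_force: 0.0
[ 0.59148622 -0.21710062  0.04575603]
[[[363.32772093 246.98280098]]]
```

View pics/a3.png

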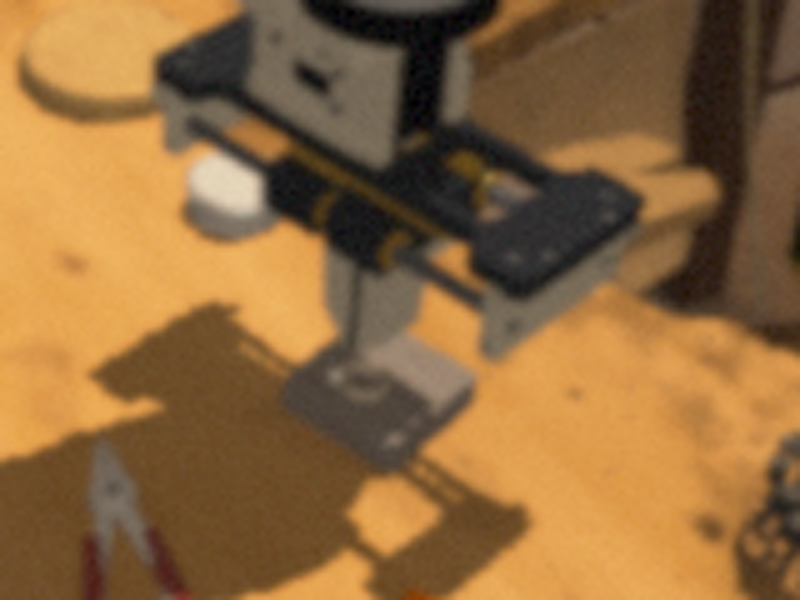

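The shut fingertips are just above the ring on the block, at about (364,249) against the ring at (363,256). They touch nothing. I'll hold for over two seconds.

```bash
python3 -m jog '{"xyz":[[1,1,0],[1,1,0],[1,1,0],[1,1,0],[1,1,0],[1,1,0],[1,1,0],[1,1,0],[1,1,0],[1,1,0]],"dr":[[0,0,0],[0,0,0],[0,0,0],[0,0,0],[0,0,0],[0,0,0],[0,0,0],[0,0,0],[0,0,0],[0,0,0]],"gripper":[0,0,0,0,0,0,0,0,0,0]}'
python3 -m jog '{"xyz":[[0,0,0],[0,0,0],[0,0,0],[0,0,0],[0,0,0],[0,0,0],[0,0,0],[0,0,0],[0,0,0],[0,0,0]],"dr":[[0,0,0],[0,0,0],[0,0,0],[0,0,0],[0,0,0],[0,0,0],[0,0,0],[0,0,0],[0,0,0],[0,0,0]],"gripper":[0,0,0,0,0,0,0,0,0,0]}'
python3 -m jog '{"xyz":[[0,0,0],[0,0,0],[0,0,0],[0,0,0],[0,0,0],[0,0,0],[0,0,0]],"dr":[[0,0,0],[0,0,0],[0,0,0],[0,0,0],[0,0,0],[0,0,0],[0,0,0]],"gripper":[0,0,0,0,0,0,0]}'
python3 -m jog '{"xyz":[[0,0,10],[0,0,30],[0,0,55],[0,0,80],[0,0,105],[0,0,130],[0,0,150],[0,0,165],[0,0,175],[0,0,180]],"dr":[[0,0,0],[0,0,0],[0,0,0],[0,0,0],[0,0,0],[0,0,0],[0,0,0],[0,0,0],[0,0,0],[0,0,0]],"gripper":[0,0,0,0,0,0,0,0,0,0]}'
python3 -m jog '{"xyz":[[-5,1,0],[-20,3,0],[-40,6,0],[-60,9,0],[-80,13,0],[-98,16,0],[-107,17,0],[-112,18,0],[-112,18,0],[-112,18,0]],"dr":[[0,0,0],[0,0,0],[0,0,0],[0,0,0],[0,0,0],[0,0,0],[0,0,0],[0,0,0],[0,0,0],[0,0,0]],"gripper":[0,0,0,0,0,0,0,0,0,0]}'
```

```text
clock: 4.25
ee_pos: [0.5931, -0.2157, 0.0467]
orientation: [[0.967, 0.253, -0.0], [0.253, -0.967, -0.0], [-0.0, 0.0, -1.0]]
force: [0.1, 0.8, 0.3]
grip_width: 0.006
finger_force: 0.0
clock: 5.25
ee_pos: [0.5931, -0.2157, 0.0467]
orientation: [[0.967, 0.253, 0.0], [0.253, -0.967, -0.0], [0.0, 0.0, -1.0]]
force: [-0.4, 0.0, -0.0]
grip_width: 0.005
finger_force: 0.0
clock: 5.95
ee_pos: [0.5931, -0.2157, 0.0467]
orientation: [[0.967, 0.253, -0.0], [0.253, -0.967, -0.0], [-0.0, 0.0, -1.0]]
force: [0.1, -0.7, -0.4]
grip_width: 0.004
finger_force: 0.0
clock: 6.95
ee_pos: [0.5934, -0.2157, 0.2281]
orientation: [[0.967, 0.253, 0.001], [0.253, -0.967, -0.0], [0.001, 0.001, -1.0]]
force: [-0.0, -0.4, 0.2]
grip_width: 0.001
finger_force: 0.0
clock: 7.95
ee_pos: [0.4817, -0.1977, 0.2267]
orientation: [[0.967, 0.253, 0.0], [0.253, -0.967, 0.0], [0.0, 0.0, -1.0]]
force: [0.5, 0.2, -0.8]
grip_width: 0.006
finger_force: 0.0
```

```bash
python3 -m jog '{"xyz":[[-2,0,-10],[-2,0,-30],[-2,0,-55],[-2,0,-85],[-2,0,-115],[-2,0,-140],[-2,0,-162],[-2,0,-178],[-2,0,-188],[-2,0,-193]],"dr":[[0,0,0],[0,0,0],[0,0,0],[0,0,0],[0,0,0],[0,0,0],[0,0,0],[0,0,0],[0,0,0],[0,0,0]],"gripper":[0,0,0,0,0,0,0,0,0,0]}'
python3 - <<'E'
from h import *
d=imaging.get_image("scene");s=d["img"][:,:,::-1]
cv2.imwrite("pics/a4.png",cv2.resize(s[200:320,240:400],(800,600),interpolation=cv2.INTER_CUBIC))
E
```

```text
clock: 8.95
ee_pos: [0.4787, -0.1974, 0.0325]
orientation: [[0.967, 0.253, -0.001], [0.253, -0.967, 0.001], [-0.001, -0.001, -1.0]]
force: [-0.3, -0.0, 0.6]
grip_width: 0.003
finger_force: 0.0
```

View pics/a4.png

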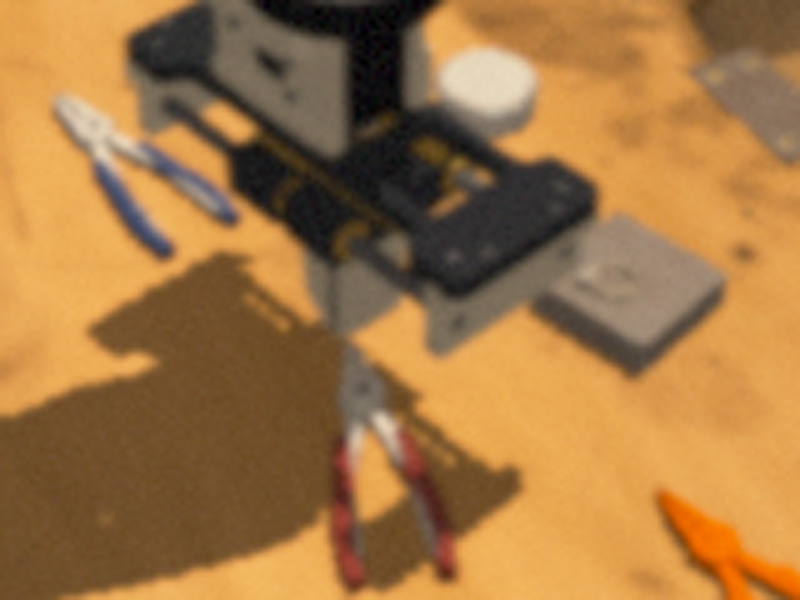

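The fingertips are just above the red pliers' jaws at about (308,267), and nothing is touched. I'll hold, lift, then cross high to the loupe.

```bash
python3 -m jog '{"xyz":[[0,0,0],[0,0,0],[0,0,0],[0,0,0],[0,0,0],[0,0,0],[0,0,0],[0,0,0],[0,0,0],[0,0,0]],"dr":[[0,0,0],[0,0,0],[0,0,0],[0,0,0],[0,0,0],[0,0,0],[0,0,0],[0,0,0],[0,0,0],[0,0,0]],"gripper":[0,0,0,0,0,0,0,0,0,0]}'
python3 -m jog '{"xyz":[[0,0,0],[0,0,0],[0,0,0],[0,0,0],[0,0,0],[0,0,0],[0,0,0],[0,0,0],[0,0,0],[0,0,0]],"dr":[[0,0,0],[0,0,0],[0,0,0],[0,0,0],[0,0,0],[0,0,0],[0,0,0],[0,0,0],[0,0,0],[0,0,0]],"gripper":[0,0,0,0,0,0,0,0,0,0]}'
python3 -m jog '{"xyz":[[0,0,0],[0,0,0],[0,0,0],[0,0,0],[0,0,0],[0,0,0],[0,0,0]],"dr":[[0,0,0],[0,0,0],[0,0,0],[0,0,0],[0,0,0],[0,0,0],[0,0,0]],"gripper":[0,0,0,0,0,0,0]}'
python3 -m jog '{"xyz":[[0,0,10],[0,0,30],[0,0,55],[0,0,85],[0,0,115],[0,0,140],[0,0,162],[0,0,178],[0,0,188],[0,0,193]],"dr":[[0,0,0],[0,0,0],[0,0,0],[0,0,0],[0,0,0],[0,0,0],[0,0,0],[0,0,0],[0,0,0],[0,0,0]],"gripper":[0,0,0,0,0,0,0,0,0,0]}'
python3 -m jog '{"xyz":[[-1,8,0],[-2,25,0],[-4,50,0],[-6,80,0],[-8,110,0],[-11,140,0],[-14,170,0],[-16,200,0],[-17,220,0],[-18,230,0]],"dr":[[0,0,0],[0,0,0],[0,0,0],[0,0,0],[0,0,0],[0,0,0],[0,0,0],[0,0,0],[0,0,0],[0,0,0]],"gripper":[0,0,0,0,0,0,0,0,0,0]}'
python3 -m jog '{"xyz":[[-1,8,0],[-2,25,0],[-4,50,0],[-6,80,0],[-8,110,0],[-11,140,0],[-14,170,0],[-16,200,0],[-17,220,0],[-18,230,0]],"dr":[[0,0,0],[0,0,0],[0,0,0],[0,0,0],[0,0,0],[0,0,0],[0,0,0],[0,0,0],[0,0,0],[0,0,0]],"gripper":[0,0,0,0,0,0,0,0,0,0]}'
python3 - <<'E'
from h import *
import pickle
s=monitor.get_state();print(s["joints"],s["ee_pos"])
d=imaging.get_image("scene")
cv2.imwrite("pics/a5.png",cv2.resize(d["img"][100:220,170:330,::-1],(800,600),interpolation=cv2.INTER_CUBIC))
E
```

```text
clock: 10.0
ee_pos: [0.4791, -0.1977, 0.0337]
orientation: [[0.967, 0.253, -0.0], [0.253, -0.967, -0.0], [-0.0, 0.0, -1.0]]
force: [-0.4, -0.0, -0.0]
grip_width: 0.004
finger_force: 0.0
clock: 11.0
ee_pos: [0.4791, -0.1977, 0.0337]
orientation: [[0.967, 0.253, -0.0], [0.253, -0.967, -0.0], [-0.0, 0.0, -1.0]]
force: [-0.3, 0.1, 0.4]
grip_width: 0.001
finger_force: 0.0
clock: 11.7
ee_pos: [0.4791, -0.1977, 0.0337]
orientation: [[0.967, 0.253, -0.0], [0.253, -0.967, -0.0], [-0.0, 0.0, -1.0]]
force: [0.4, 1.1, 0.7]
grip_width: 0.004
finger_force: 0.0
clock: 12.7
ee_pos: [0.4793, -0.1977, 0.2279]
orientation: [[0.967, 0.253, 0.001], [0.253, -0.967, -0.0], [0.001, 0.001, -1.0]]
force: [0.7, -0.0, 1.0]
grip_width: 0.009
finger_force: 0.0
clock: 13.7
ee_pos: [0.4601, 0.0347, 0.226]
orientation: [[0.967, 0.256, -0.001], [0.256, -0.967, 0.0], [-0.001, -0.001, -1.0]]
force: [-0.9, -0.5, -0.0]
grip_width: 0.007
finger_force: 0.0
clock: 14.7
ee_pos: [0.4429, 0.2635, 0.2263]
orientation: [[0.967, 0.254, -0.001], [0.254, -0.967, 0.0], [-0.001, -0.0, -1.0]]
force: [-0.4, 0.0, 0.3]
grip_width: 0.003
finger_force: 0.0
[-0.28514731  0.29794904 -0.44745586  1.80860786  0.14484374  1.06784529
 -2.0996914 ] [0.44286098 0.26349371 0.22629507]
```

View pics/a5.png

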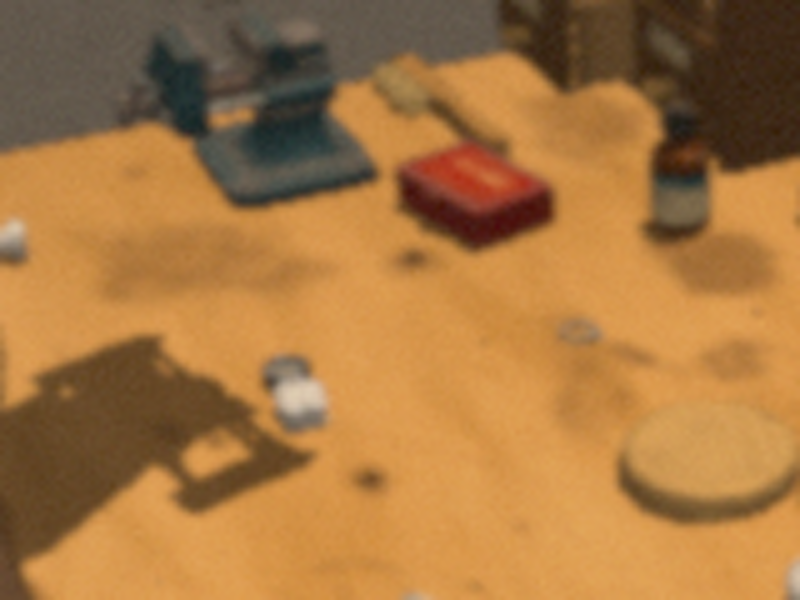

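The loupe lens in the scene view at (227.4,173.8) agrees with the prediction of (227,172.8), and the way down is clear.

```bash
python3 -m jog '{"xyz":[[1,0,-10],[1,0,-30],[1,0,-55],[1,0,-85],[1,0,-115],[1,0,-140],[1,0,-160],[1,0,-175],[1,0,-185],[1,0,-190]],"dr":[[0,0,0],[0,0,0],[0,0,0],[0,0,0],[0,0,0],[0,0,0],[0,0,0],[0,0,0],[0,0,0],[0,0,0]],"gripper":[0,0,0,0,0,0,0,0,0,0]}'
python3 -m jog '{"xyz":[[0,0,0],[0,0,0],[0,0,0],[0,0,0],[0,0,0],[0,0,0],[0,0,0],[0,0,0],[0,0,0],[0,0,0]],"dr":[[0,0,0],[0,0,0],[0,0,0],[0,0,0],[0,0,0],[0,0,0],[0,0,0],[0,0,0],[0,0,0],[0,0,0]],"gripper":[0,0,0,0,0,0,0,0,0,0]}'
python3 - <<'E'
from h import *
d=imaging.get_image("scene")
cv2.imwrite("pics/a6.png",cv2.resize(d["img"][100:220,170:330,::-1],(800,600),interpolation=cv2.INTER_CUBIC))
E
```

```text
clock: 15.75
ee_pos: [0.444, 0.2606, 0.0356]
orientation: [[0.968, 0.251, -0.001], [0.251, -0.968, -0.001], [-0.001, 0.001, -1.0]]
force: [-0.3, 0.3, -0.1]
grip_width: 0.005
finger_force: 0.0
clock: 16.75
ee_pos: [0.4441, 0.2623, 0.0367]
orientation: [[0.967, 0.253, -0.0], [0.253, -0.967, -0.0], [-0.0, 0.0, -1.0]]
force: [-0.9, -0.9, 0.1]
grip_width: 0.007
finger_force: 0.0
```

View pics/a6.png

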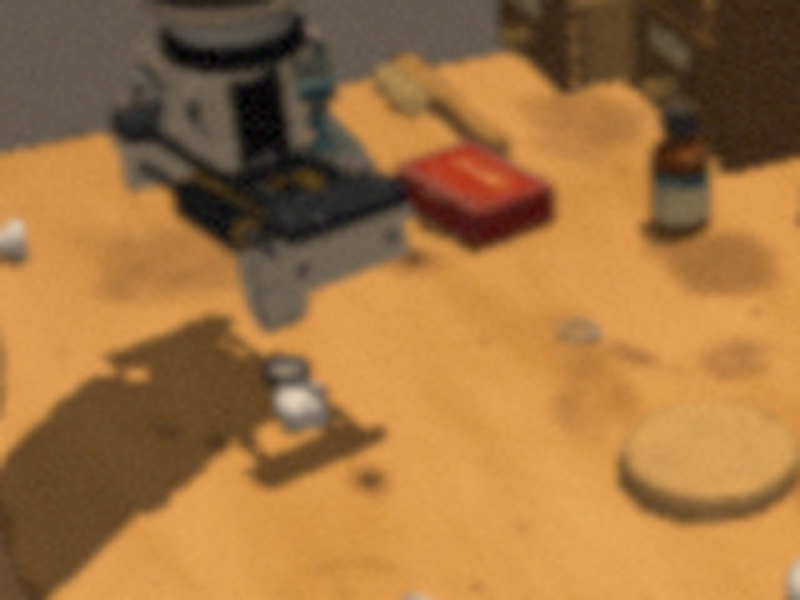

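The fingertips are about 25 mm above the lens, tips at about (226,165) over the lens at (227,173), and clear of the case. I'll finish the hold and lift.

```bash
python3 -m jog '{"xyz":[[0,0,0],[0,0,0],[0,0,0],[0,0,0],[0,0,0],[0,0,0],[0,0,0],[0,0,0],[0,0,0],[0,0,0]],"dr":[[0,0,0],[0,0,0],[0,0,0],[0,0,0],[0,0,0],[0,0,0],[0,0,0],[0,0,0],[0,0,0],[0,0,0]],"gripper":[0,0,0,0,0,0,0,0,0,0]}'
python3 -m jog '{"xyz":[[0,0,0],[0,0,0],[0,0,0],[0,0,0],[0,0,0],[0,0,0],[0,0,0]],"dr":[[0,0,0],[0,0,0],[0,0,0],[0,0,0],[0,0,0],[0,0,0],[0,0,0]],"gripper":[0,0,0,0,0,0,0]}'
python3 -m jog '{"xyz":[[0,0,10],[0,0,30],[0,0,55],[0,0,85],[0,0,115],[0,0,140],[0,0,160],[0,0,175],[0,0,185],[0,0,190]],"dr":[[0,0,0],[0,0,0],[0,0,0],[0,0,0],[0,0,0],[0,0,0],[0,0,0],[0,0,0],[0,0,0],[0,0,0]],"gripper":[0,0,0,0,0,0,0,0,0,0]}'
python3 -m jog '{"xyz":[[0,0,0],[0,0,0],[0,0,0],[0,0,0],[0,0,0]],"dr":[[0,0,0],[0,0,0],[0,0,0],[0,0,0],[0,0,0]],"gripper":[0,0,0,0,0]}'
python3 -c "
from rig import env
print(env.sign_off())"
```

```text
clock: 17.8
ee_pos: [0.4441, 0.2623, 0.0367]
orientation: [[0.967, 0.253, -0.0], [0.253, -0.967, -0.0], [-0.0, 0.0, -1.0]]
force: [0.4, 0.5, 0.5]
grip_width: 0.0
finger_force: 0.0
clock: 18.5
ee_pos: [0.4441, 0.2623, 0.0367]
orientation: [[0.967, 0.253, -0.0], [0.253, -0.967, -0.0], [-0.0, 0.0, -1.0]]
force: [0.0, 0.3, 0.1]
grip_width: 0.005
finger_force: 0.0
clock: 19.5
ee_pos: [0.4443, 0.2625, 0.228]
orientation: [[0.967, 0.253, 0.001], [0.253, -0.967, 0.001], [0.001, -0.0, -1.0]]
force: [0.4, -0.5, 0.3]
grip_width: 0.004
finger_force: 0.0
clock: 20.0
ee_pos: [0.444, 0.2622, 0.2263]
orientation: [[0.967, 0.253, -0.001], [0.253, -0.967, -0.0], [-0.001, 0.0, -1.0]]
force: [-0.3, -0.0, 0.2]
grip_width: 0.005
finger_force: 0.0
the job is handed in; nothing more can be done
None
```

I pointed at the ring on the block, the red pliers' jaws and the loupe lens in that order, holding about 2.5 cm over each for more than 2 s, and handed the job in at 20 s with the fingertips 22.6 cm up and no sign of contact.

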